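# Put the toothbrush handle and the shaver on charge

### The job

Lift the splash lid of the white charging dock all the way open until it rests on its stop. Then take the slim toothbrush handle and the stubby shaver out of the ceramic holder and plug them, foot pin down, upright and fully home, into the sockets in the dock: the toothbrush handle's thin pin in the narrow socket, the shaver's thick pin in the wide one. Leave the lid open, the razor in the holder and the other things where they are.

Things in the scene. Friction and masses are not known exactly. Their poses are not given: they have to be found in the camera images.
- dock: white charging dock, an open box 150 (x) x 220 (y) x 75 mm high with 5 mm walls, fixed to the counter, hidden under its lid at the start. Origin: centre of the underside; -x is its front (roughly towards the robot), z up. It stands to the left or to the right of the robot, the holder on the other side.
- lid (a joint): hinge of the dock's 8 mm thick white splash lid (150 g, covers the whole box); 0 = shut, 1.9 rad = fully open on its stop. It is free: it falls shut when let go before about 1.3 rad and falls open onto its stop when let go beyond about 1.6 rad.
- lid_hinge (a point): centre of the lid's hinge line, on the dock's far (+x) top rim, 75.5 mm above the counter; the hinge runs along its own y axis (it turns with the lid)
- lid_handle (a point): middle of the lid's steel bar handle: a round bar about 100 mm long parallel to the hinge, 35 mm above the lid's outer face, 138 mm from the hinge and 12 mm from the lid's front edge; about 119 mm above the counter when shut. Turns with the lid.
- narrow_hole0 (a point): centre of the mouth of the narrow charging socket: a round hole 13 mm across and 42 mm deep in the top of a grey 80 x 80 mm block inside the dock; mouth 55 mm above the counter, 20 mm below the dock's rim; z up. 50 mm to one side or the other of the dock's middle (which side varies).
- wide_hole0 (a point): centre of the mouth of the wide charging socket: a round hole 19 mm across and 42 mm deep in a like block on the other side of the dock; mouth 55 mm above the counter; z up
- holder: white ceramic holder, a block 75 (x) x 230 (y) x 50 mm high, fixed, with three equal 20 mm holes in a row along its y at -75, 0 and +75 mm. The toothbrush handle, the shaver and the razor stand in them in any order. Origin: centre of the underside.
- brush: slim toothbrush handle without brush head, upright, 146 mm tall, 90 g. Up from its origin (tip of the foot pin, z along the tool): tapered steel pin 10 mm across to 38 mm, grey collar 34 mm across to 44 mm (rests on the holder's top, later on the socket block), white barrel 22 mm across to 124 mm (grip at about 105), thin drive shaft to 146 mm.
- brush_tip (a point): the tip of the toothbrush handle's foot pin (same point as its origin); 38 mm below the socket's mouth when plugged in fully
- shaver: stubby shaver, standing upright, 114 mm tall, 140 g. From its origin (tip of the foot pin, z up): steel foot pin 16 mm across up to 38 mm (tapered tip), grey collar 34 mm across from 38 to 44 mm, white round barrel 32 mm across from 44 to 100 mm (grip here, about 80 mm), grey head of the same width up to 114 mm with three small steel discs on top.
- shaver_tip (a point): the tip of the shaver's foot pin (same point as its origin); 38 mm below the socket's mouth when plugged in fully
- razor: steel safety razor standing in the holder, 18 mm thick handle, T head 42 x 22 mm, 125 mm tall, origin at its foot; to be left there
- duck: yellow rubber duck, 60 mm wide and 62 mm tall, stands between the dock and the holder; origin at its underside; bystander
- soap: white bar of soap, 85 x 55 x 24 mm, lying between the dock and the holder; origin at its underside; bystander
- shampoo: white bottle, 64 mm across, 190 mm tall, left side; bystander
- lotion: blue bottle, 52 mm across, 160 mm tall, right side; bystander
- mug: white mug, 76 mm across, 90 mm tall, beyond the dock and holder; bystander
- jar: low white jar with a steel cap, 68 mm across, 60 mm tall, beyond the dock and holder; bystander

How it is judged:
By the outcome, as a careful person would: the job done as asked, in the order asked, and still so for the second after the job is handed in, with the robot touching nothing.
It also fails if it takes over 72 s, if anything falls off the work surface, if the arm or the gripper's body presses on something with over 40 N, if the wrist force passes 120 N, or if a joint passes its speed limit or range.

### The arm

A 7-joint arm with a two-finger parallel gripper is mounted at the origin on the work surface. World frame = base frame: x ahead of the robot, y to its left, z up, the work surface at z = 0. Lengths are in m, angles in rad, forces in N, time in s.
With the tool pointing down it reaches from about 0.4 to 0.75 m from the base axis. Payload 19.5 kg.
Tool frame: the origin (TCP) lies between the finger pads; the fingertips stand 19 mm ahead of it and the grasp point (between the pads) is the TCP (r.tips_ahead is the z of the fingertips in the tool frame, in m); z points along the fingers, y is the direction in which the jaws open and shut (so a half turn about z gives the same grasp; the last joint's range is limited). The gripper opens to 85 mm and grips with 20 to 120 N. Pads are 22 mm wide; open, the fingers measure 114 mm over their backs; the gripper's body (76 mm by 85 mm) begins 54 mm behind the grasp point. The pads swing forward as they close: fully open they stand 13 mm farther back than shut.
Start: joints at [-1.314, 0.707, -0.028, 1.485, 0.022, 0.951, -0.075], TCP at [0.169, 0.55, 0.25] pointing down, gripper open.
Joint ranges: [-2.71, 2.71], [-0.32, 2.16], [-1.57, 1.52], [0, 2.45], [-1.46, 4.6], [0, 2.02], [-2.83, 2.83]. Speed limits (rad/s): [1.89, 1.89, 2.57, 2.57, 3.01, 3.01, 3.01].

### API

Orientations are given as a rotation vector (axis times angle).
In Python, from rig import r gives the robot as it stands.
- The arm moves only by the tool step_arm, never from a script. Its argument "commands" is a list that holds one entry, the list of rows, each a list of 4 numbers: the shift along the tool's x, y, z in cm, then the turn about the tool's z in degrees. A call has exactly 10 rows; each row is the pose to reach, as a shift and turn from the pose measured when the call began, along the tool's axes at that moment; what a row does not reach only later rows make up. A row lasts 1/10 s, in which the tool goes at most 50 mm and 8.59 degrees, less where a joint would pass 70% of its speed; a pose out of reach is approached as far as the arm can. A call with a gripper value outside its range is refused whole. "claw" is the closure in counts, from 0 (fully open) to 255 (shut), set as the call begins (left out, the last holds). The fingers move at their own pace and stop on an object; the grip force is fixed at half the most. Time passes only in rows, so rows that repeat a pose let the fingers close, or fill a call up. It gives the time, the measured TCP pose, the force and the opening at its end, in the units of the state.
- r.sense(): the state, without advancing time (a new reading comes with each control period).
- r.camera(name): name is "scene" or "side" or "wrist"; returns a dict with "image" (480x640x3 uint8, red, green, blue), "camera_matrix" (3x3 intrinsics, pixels), "xyz" and "orientation" of the camera in the world. Camera axes: x right, y up, looking along -z (the intrinsics and any distortion apply to the point x, -y, -z); pixel columns grow to the right and rows downward; lengths in m; the calibration is good to about 2 mm. A picture is of the moment at which its call begins. There is no depth.
- r.finish_job(): hands the job in, once; it reports no verdict.
Trained networks look in the newest picture that a camera, given by its name, has taken for a name from the list of things; names that differ only in an ending like _2 or _b are one class to them, and where a whole thing is asked for, a point or a joint stands for the part that bears it (a point fixed in the world has none). Each returns a list of dicts, best first, with "p" (0 to 1); they miss things now and then, are a little off and sometimes report something else, mostly with a low value. They report only what shows in the picture. A call takes as long as a camera call.
- r.spot_in(camera, thing): "point" ([column, row] in pixels, amid what is visible of it).
The state is a dict: "time_s": time; "q": joint angles; "joint_vel": joint speeds; "joint_torque": joint torques, N m; "tcp_pos": TCP position; "ee_rot": TCP orientation; "wrist_force": force on the tool from outside, world axes, zero at the start; "moment": the same for the moment, N m; "width": finger opening in m.
Only numpy, scipy, OpenCV 4.12 (cv2) and the standard library are available. Lean on these libraries where they do the work, as an engineer would, in place of code of your own. Each camera call takes 0.05 s, during which the arm holds its last target.

## Working session

There is one attempt and no reset: what is moved stays moved. The work goes in short steps, Python scripts to look and compute and a tool call to move; the robot and the scene stay as the last step left them, time stands still between calls to the robot, and variables do not carry over. Pictures are saved under pics/ and viewed, and the job is handed in when it is done.

Besides the shell and the picture viewer there is one more tool, called as name(argument=value, ...), one argument or row to a line, values as JSON. step_arm: Moves the arm, as the interface text tells. Its arguments: {"type":"object","properties":{"commands":{"type":"array","items":{"type":"array","items":{"type":"array","items":{"type":"number"}}}},"claw":{"type":"number"}},"required":["commands"]}

```bash
ls; mkdir -p pics; python3 - <<'E'
from rig import r
import cv2
s=r.sense(); print(s)
for n in ["scene","side","wrist"]:
    c=r.camera(n); cv2.imwrite(f"pics/a_{n}.png",c["image"][:,:,::-1]); print(n,c["camera_matrix"],c["xyz"],c["orientation"])
    for t in ["dock","lid_handle","lid_hinge","holder","brush","shaver","razor","duck","soap","shampoo","lotion","mug","jar"]:
        o=r.spot_in(n,t); print(t,[(d["point"],round(d["p"],2)) for d in o[:2]])
E
```

```text
pics
{'time_s': 0.0, 'q': array([-1.31367829,  0.70706278, -0.02764606,  1.4849991 ,  0.02198981,
        0.9508961 , -0.07549801]), 'joint_vel': array([-1.41000606e-03, -8.34240882e-04,  4.11192034e-04, -1.50153355e-03,
       -2.17262101e-05, -3.58288144e-04, -2.51740189e-04]), 'joint_torque': array([ 1.63722798e-03, -8.83193064e+01,  1.23495240e+00, -2.36159259e+01,
        1.69149932e-02,  6.72580762e-03, -2.20250178e-05]), 'tcp_pos': array([0.16918829, 0.54929252, 0.24985026]), 'ee_rot': array([-4.67586860e-01, -3.10644683e+00,  1.65380350e-03]), 'wrist_force': array([-0.63383801,  0.08525273, -0.09282442]), 'moment': array([ 0.01930534, -0.03389885,  0.01214592]), 'width': 0.08584663721403048}
scene [[540.38026976   0.         321.67181755]
 [  0.         540.38026976 235.86731765]
 [  0.           0.           1.        ]] [ 1.24582159 -0.48555914  0.91122424] [0.76141099 0.38189025 0.89341776]
dock [([384.8, 188.9], 0.64), ([207.4, 279.7], 0.61)]
lid_handle [([209.1, 269.5], 0.94)]
lid_hinge [([204.9, 270.5], 0.95), ([285.3, 245.6], 0.73)]
holder [([360.6, 228.5], 0.94)]
brus
[... 730 characters left out ...]
([275.7, 278.2], 0.56)]
brush [([261.9, 197.6], 0.56)]
shaver [([251.5, 188.2], 0.64)]
razor [([280.0, 213.5], 0.59)]
duck [([317.4, 252.9], 0.92)]
soap [([273.9, 277.0], 0.75), ([270.9, 225.3], 0.31)]
shampoo [([242.7, 149.8], 0.67), ([262.8, 199.8], 0.59)]
lotion [([406.3, 404.1], 0.97)]
mug [([396.4, 275.6], 0.61)]
jar [([345.3, 216.5], 0.66)]
wrist [[364.50069846   0.         318.47581343]
 [  0.         364.50069846 237.36262668]
 [  0.           0.           1.        ]] [0.08958013 0.57323157 0.37310751] [-0.28144045 -0.20698373  1.25934515]
dock []
lid_handle []
lid_hinge []
holder [([130.9, 474.4], 0.64)]
brush []
shaver []
razor []
duck []
soap []
shampoo []
lotion []
mug []
jar []
```

View pics/a_scene.png

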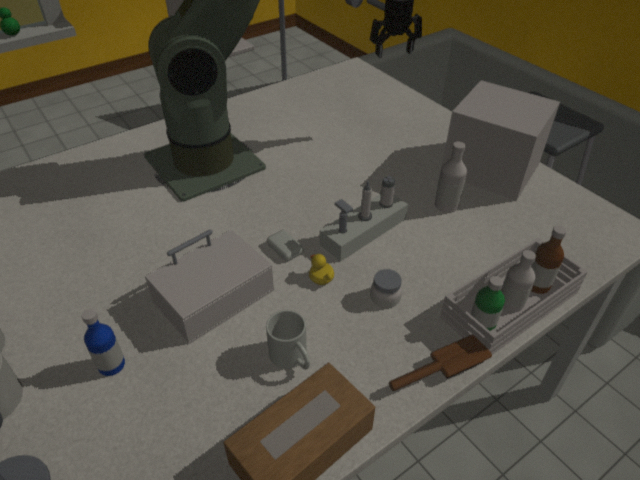

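View pics/a_side.png

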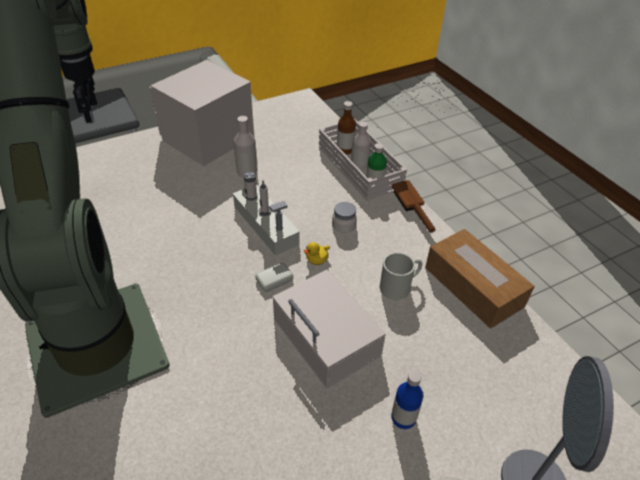

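View pics/a_wrist.png

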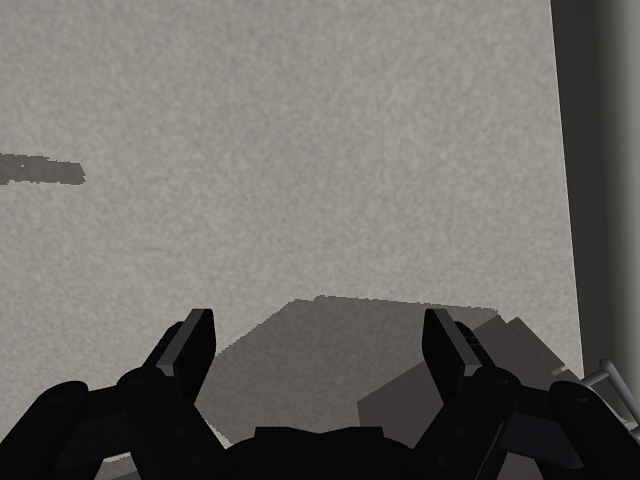

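The scene shows the dock on the right (lid handle near 190,243), and the holder on the left with razor (344,215), brush (367,203) and shaver (387,192) from near the dock outwards. I'll zoom in to measure.

```bash
cat > h.py <<'E'
import numpy as np, cv2
from scipy.spatial.transform import Rotation as R
from rig import r
def proj(c,P):
    P=np.atleast_2d(P); Rm=R.from_rotvec(c["orientation"]).as_matrix()
    p=(P-c["xyz"])@Rm; K=c["camera_matrix"]
    q=p*[1,-1,-1]; uv=q[:,:2]/q[:,2:]
    return uv@np.diag([K[0,0],K[1,1]])+K[:2,2]
def ray(c,uv):
    K=c["camera_matrix"]; Rm=R.from_rotvec(c["orientation"]).as_matrix()
    d=np.array([(uv[0]-K[0,2])/K[0,0],-(uv[1]-K[1,2])/K[1,1],-1.]); d=Rm@d
    return np.array(c["xyz"]),d/np.linalg.norm(d)
def onz(c,uv,z):
    o,d=ray(c,uv); return o+d*(z-o[2])/d[2]
def crop(img,x0,y0,x1,y1,name,s=None):
    s=s or min(800/(x1-x0),600/(y1-y0)); a=cv2.resize(img[y0:y1,x0:x1],None,fx=s,fy=s,interpolation=cv2.INTER_CUBIC)
    a=np.clip(a.astype(float)*1.4,0,255).astype(np.uint8)
    cv2.imwrite("pics/"+name+".png",a[:,:,::-1]); print(name,s)
E
python3 - <<'E'
from h import *
c=r.camera("scene"); print({k:v for k,v in c.items() if k not in("image",)}.keys())
crop(c["image"],140,220,280,340,"b_scdock",5); crop(c["image"],310,170,420,260,"b_schold",7)
c=r.camera("side"); crop(c["image"],260,260,400,390,"b_sddock",4.5); crop(c["image"],225,165,315,265,"b_sdhold",6)
E
```

```text
dict_keys(['camera_matrix', 'xyz', 'orientation'])
b_scdock 5
b_schold 7
b_sddock 4.5
b_sdhold 6
```

View pics/b_scdock.png

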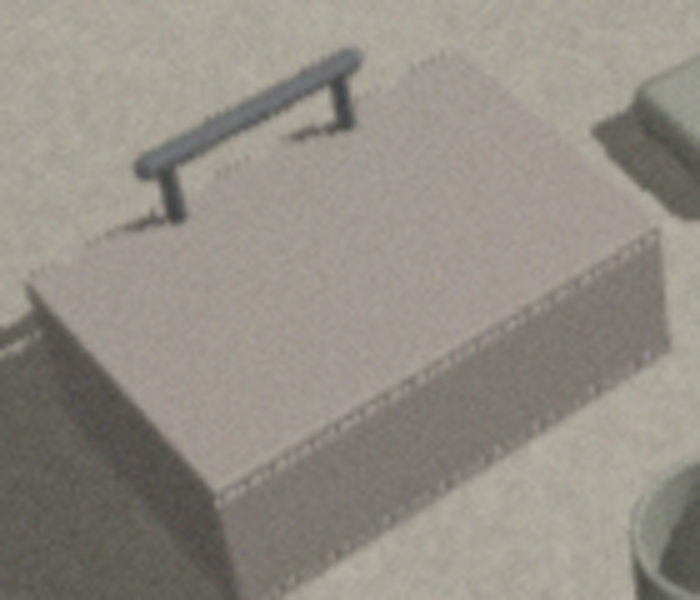

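View pics/b_schold.png

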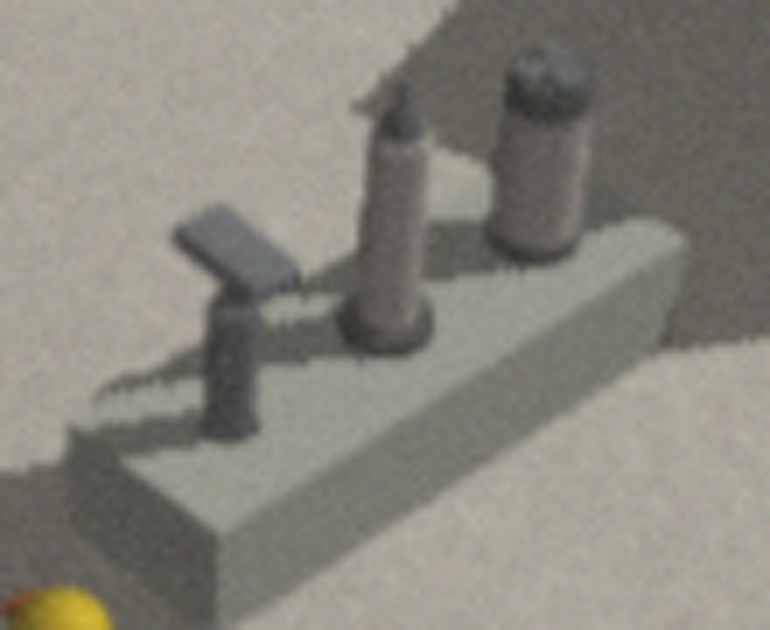

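View pics/b_sddock.png

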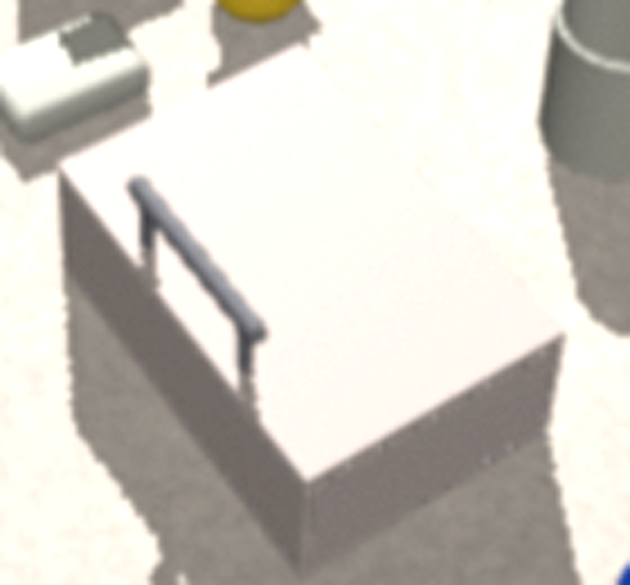

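View pics/b_sdhold.png

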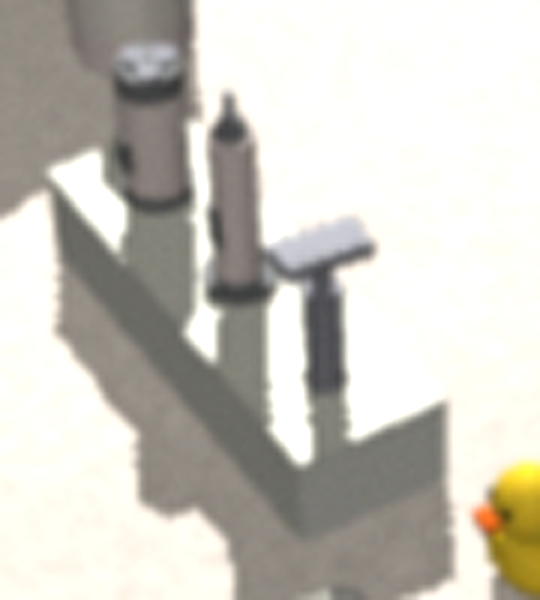

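```bash
cat > fit.py <<'E'
from h import *
from scipy.optimize import least_squares
C={n:r.camera(n) for n in("scene","side")}
def px(l,s,ox,oy): return [((u+.5)/s-.5+ox,(v+.5)/s-.5+oy) for u,v in l]
def fit(obs,x0,name):
    def mdl(p,L):
        c,s=np.cos(p[2]),np.sin(p[2]); L=np.array(L,float)
        return np.c_[p[0]+c*L[:,0]-s*L[:,1],p[1]+s*L[:,0]+c*L[:,1],L[:,2]]
    f=lambda p:np.concatenate([(proj(C[n],mdl(p,L))-np.array(uv)).ravel() for n,uv,L in obs])
    for sub in (obs,obs[:1],obs[1:]):
        g=lambda p:np.concatenate([(proj(C[n],mdl(p,L))-np.array(uv)).ravel() for n,uv,L in sub])
        s=least_squares(g,x0); print(name,s.x.round(4),"rms px",np.sqrt(np.mean(s.fun**2)).round(2))
        if sub is obs: best=s.x; print(s.fun.reshape(-1,2).round(1).tolist())
    return best
t=.084
dock=fit([("scene",px([(28,285),(455,50),(660,230),(218,497),(668,350),(148,165),(348,60)],5,140,220),
 [(-.075,-.11,t),(-.075,.11,t),(.075,.11,t),(.075,-.11,t),(.075,.11,0),(-.063,-.048,.119),(-.063,.048,.119)]),
 ("side",px([(62,170),(305,45),(563,335),(305,480),(300,572),(137,183),(257,332)],4.5,260,260),
 [(-.075,.11,t),(.075,.11,t),(.075,-.11,t),(-.075,-.11,t),(-.075,-.11,0),(-.063,.048,.119),(-.063,-.048,.119)])],[.5,-.2,0],"dock")
h=.05
hold=fit([("scene",px([(218,530),(70,425),(685,240),(215,622)],7,310,170),[(.0375,-.115,h),(-.0375,-.115,h),(.0375,.115,h),(.0375,-.115,0)]),
 ("side",px([(47,178),(305,468),(445,402),(305,537)],6,225,165),[(-.0375,.115,h),(-.0375,-.115,h),(.0375,-.115,h),(-.0375,-.115,0)])],[.5,.25,0],"holder")
def hw(p,l): c,s=np.cos(p[2]),np.sin(p[2]); return np.array([p[0]+c*l[0]-s*l[1],p[1]+s*l[0]+c*l[1]])
for y in(-.075,0,.075): print("hole",y,hw(hold,(0,y)).round(4))
for nm,a,b,z in [("brushtop",(400,85),(229,97),.157),("shavertop",(550,65),(149,62),.126),("brush collar",(386,325),(240,285),.054)]:
    print(nm,onz(C["scene"],px([a],7,310,170)[0],z).round(4),onz(C["side"],px([b],6,225,165)[0],z).round(4))
print("handle",hw(dock,(-.063,0)))
for n,t,z in [("scene","mug",.045),("side","mug",.045),("side","duck",.03),("scene","duck",.03),("scene","soap",.012),("side","soap",.012),("side","lotion",.08),("scene","lotion",.08),("scene","jar",.03),("scene","shampoo",.09)]:
    o=r.spot_in(n,t); print(n,t,onz(C[n],o[0]["point"],z)[:2].round(3))
E
python3 fit.py
```

```text
dock [ 0.4742 -0.2149  0.1046] rms px 1.08
[[-1.4, -1.4], [0.8, -1.3], [0.4, -1.8], [-1.4, -1.0], [0.9, 0.4], [0.8, -0.2], [-0.0, 0.2], [-1.0, -1.8], [-0.1, -1.0], [1.7, -0.8], [1.0, 0.6], [0.7, 1.8], [1.4, 1.4], [-0.3, -0.8]]
dock [ 0.4762 -0.2157  0.1149] rms px 0.83
dock [ 0.4735 -0.2145  0.099 ] rms px 1.06
holder [0.5013 0.1883 0.1089] rms px 0.91
[[0.4, 0.4], [-0.3, -1.0], [0.2, -0.5], [0.1, 2.5], [-0.5, -0.7], [-1.0, -0.4], [0.3, -0.5], [-0.3, 1.6]]
holder [0.5001 0.1891 0.1044] rms px 0.95
holder [0.502  0.1881 0.1121] rms px 0.74
hole -0.075 [0.5094 0.1137]
hole 0 [0.5013 0.1883]
hole 0.075 [0.4931 0.2628]
brushtop [0.5028 0.1846 0.157 ] [0.502 0.187 0.157]
shavertop [0.4933 0.2615 0.126 ] [0.4945 0.2621 0.126 ]
brush collar [0.5048 0.1852 0.054 ] [0.4995 0.1822 0.054 ]
handle [ 0.41158657 -0.22151431]
scene mug [ 0.691 -0.164]
side mug [ 0.691 -0.164]
side duck [ 0.557 -0.004]
scene duck [0.561 0.012]
scene soap [ 0.444 -0.007]
side soap [ 0.435 -0.004]
side lotion [ 0.511 -0.468]
scene lotion [ 0.536 -0.466]
scene jar [0.701 0.086]
scene shampoo [0.559 0.42 ]
```

```bash
cat >> h.py <<'E'
def shift(P,yaw_y=None,s=None):
    """P world target TCP, yaw_y: world direction (rad) of tool y axis (mod pi)."""
    s=s or r.sense(); Rm=R.from_rotvec(s["ee_rot"]).as_matrix()
    d=Rm.T@(np.array(P)-s["tcp_pos"])*100
    cur=np.arctan2(Rm[1,1],Rm[0,1]); turn=None
    if yaw_y is not None:
        t=(yaw_y-cur+np.pi/2)%np.pi-np.pi/2
        turn=-np.degrees(t) # tool z points down
    return d.round(2),turn
E
python3 - <<'E'
from h import *
s=r.sense(); Rm=R.from_rotvec(s["ee_rot"]).as_matrix(); print(Rm.round(3))
c=r.camera("wrist"); print("cam in tool",Rm.T@(c["xyz"]-s["tcp_pos"])); print((Rm.T@R.from_rotvec(c["orientation"]).as_matrix()).round(3))
print(shift((.4116,-.2215,.25),.1046))
E
```

```text
[[-0.956  0.294 -0.   ]
 [ 0.294  0.956 -0.   ]
 [ 0.    -0.    -1.   ]]
cam in tool [ 0.08312776 -0.00078142 -0.12285425]
[[-0.001  0.947  0.321]
 [ 1.     0.001  0.001]
 [ 0.     0.321 -0.947]]
(array([-4.586e+01, -6.655e+01,  4.000e-02]), np.float64(66.88517698053634))
```

```bash
cat >> h.py <<'E'
def rows(W,s=None):
    s=s or r.sense()
    for P,y in W: d,t=shift(P,y,s); print(d.round(1).tolist(), None if t is None else round(t))
E
python3 - <<'E'
from h import *
rows([((.30,.45,.25),.8),((.42,.30,.25),.3),((.46,.1,.25),.1046),((.46,-.05,.25),.1046),((.4116,-.2215,.25),.1046)])
E
```

```text
[-15.4, -5.7, 0.0] 27
[-31.3, -16.5, 0.0] 56
[-41.0, -34.4, 0.0] 67
[-45.4, -48.7, 0.0] 67
[-45.9, -66.6, 0.0] 67
```

step_arm(
  commands=[
    [[-4,-1,0,8],[-8,-2.5,0,16],[-12,-4.5,0,24],[-16,-6.5,0,32],[-20,-9,0,40],[-24,-12,0,48],[-28,-15,0,56],[-31.5,-18,0,64],[-34,-22,0,67],[-36.5,-26,0,67]],
  ],
  claw=100,
)

```text
time_s: 3.85
tcp_pos: [0.4419, 0.1919, 0.2502]
ee_rot: [2.107, 2.33, -0.0]
wrist_force: [0.4, -0.2, 0.0]
width: 0.0519
```

```bash
python3 - <<'E'
from h import *
rows([((.46,.1,.25),.1046),((.46,-.05,.25),.1046),((.4116,-.2215,.25),.1046)])
print(r.sense()["q"])
E
```

```text
[-9.3, 0.9, 0.0] 0
[-24.2, -0.6, 0.0] 0
[-40.8, -7.2, 0.0] 0
[-0.61661125  0.58480317  0.24281058  1.81830259 -0.19311424  0.76139497
 -0.17169539]
```

step_arm(
  commands=[
    [[-5,0.3,0,0],[-9.5,0.5,0,0],[-14,0.2,0,0],[-18.5,0,0,0],[-23,-0.5,0,0],[-27.5,-1.8,0,0],[-32,-3.5,0,0],[-36.5,-5.5,2,0],[-40.8,-7.2,4,0],[-40.8,-7.2,5,0]],
  ],
)

```text
time_s: 4.85
tcp_pos: [0.4088, -0.2265, 0.1994]
ee_rot: [2.115, 2.322, -0.003]
wrist_force: [0.7, 0.5, 0.1]
width: 0.052
```

```bash
python3 - <<'E'
from h import *
s=r.sense();print(s["tcp_pos"],s["q"].round(2))
c=r.camera("wrist"); cv2.imwrite("pics/c_wr.png",c["image"][:,:,::-1])
print(r.spot_in("wrist","lid_handle"), proj(c,[[.4116,-.2215,.119],s["tcp_pos"]]))
rows([((.4116,-.2215,.119),.1046)])
E
```

```text
[ 0.40878802 -0.22647493  0.19937712] [ 0.36  0.64  0.13  1.94 -0.13  0.58  0.67]
[{'point': [415.8, 191.2], 'p': 0.83}] [[325.52269312 250.63973402]
 [320.49592298 335.27591152]]
[0.0, 0.1, 8.0] 0
```

View pics/c_wr.png

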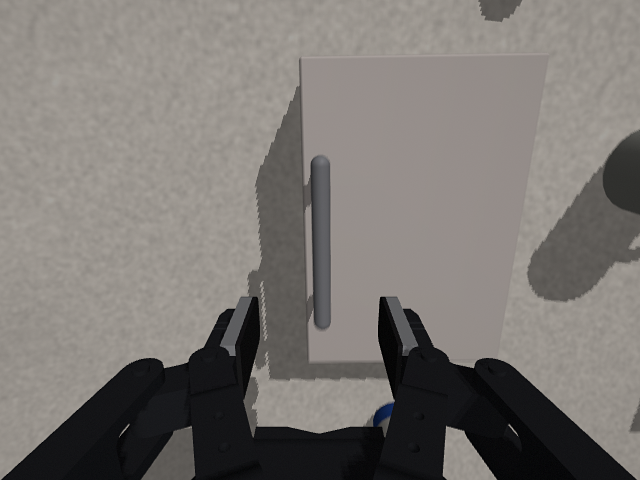

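The wrist view shows the bar from (320,160) to (322,325), parallel to the fingers. The lid's corners are near (301,57), (548,54), (499,361) and (309,361).

```bash
python3 - <<'E'
from h import *
c=r.camera("wrist")
e=[onz(c,p,.122) for p in [(320,157),(322,327)]]; print(e, np.mean(e,0))
k=[onz(c,p,.084) for p in [(301,57),(548,54),(499,361),(309,361)]]; print(np.array(k).round(4)); print(np.mean(k,0))
print("yaw",np.arctan2(*(k[1]-k[0])[[1,0]]),np.arctan2(*(k[2]-k[3])[[1,0]]),np.arctan2(-(k[0]-k[3])[0],(k[0]-k[3])[1]),np.arctan2(-(e[0]-e[1])[0],(e[0]-e[1])[1]))
print(np.linalg.norm(k[1]-k[0]),np.linalg.norm(k[0]-k[3]),np.linalg.norm(e[0]-e[1]))
print(r.sense()["tcp_pos"])
E
```

```text
[array([ 0.40436789, -0.16238594,  0.122     ]), array([ 0.41603885, -0.26741668,  0.122     ])] [ 0.41020337 -0.21490131  0.122     ]
[[ 0.3879 -0.1098  0.084 ]
 [ 0.5326 -0.0942  0.084 ]
 [ 0.5589 -0.3082  0.084 ]
 [ 0.4117 -0.3229  0.084 ]]
[ 0.47278865 -0.20878253  0.084     ]
yaw 0.10802092755659967 0.09911608055772614 0.11107209521436713 0.11066545164280764
0.14549214320724194 0.21435527600137494 0.10567719365663636
[ 0.41111787 -0.22113259  0.20018924]
```

step_arm(
  commands=[
    [[0,0,2,0],[0,0,4,0],[0,0,6,0],[0,0,7.5,0],[0,0,8.1,0],[0,0,8.1,0],[0,0,8.1,0],[0,0,8.1,0],[0,0,8.1,0],[0,0,8.1,0]],
  ],
)

```text
time_s: 6.0
tcp_pos: [0.4112, -0.2211, 0.1195]
ee_rot: [-2.107, -2.33, -0.0]
wrist_force: [-0.3, 0.2, -0.5]
width: 0.0518
```

step_arm(
  commands=[
    [[0,0,0,0],[0,0,0,0],[0,0,0,0],[0,0,0,0],[0,0,0,0],[0,0,0,0],[0,0,0,0],[0,0,0,0],[0,0,0,0],[0,0,0,0]],
  ],
  claw=255,
)

```text
time_s: 7.0
tcp_pos: [0.4096, -0.2212, 0.1196]
ee_rot: [-2.107, -2.327, 0.002]
wrist_force: [-11.3, -1.5, 9.9]
width: 0.0085
```

step_arm(
  commands=[
    [[0,0.2,-0.7,0],[0,0.5,-1.4,0],[0,0.9,-2.1,0],[0,1.2,-2.8,0],[0,1.6,-3.4,0],[0,2.0,-4.05,0],[0,2.5,-4.7,0],[0,3.0,-5.25,0],[0,3.0,-5.25,0],[0,3.0,-5.25,0]],
  ],
)

```text
time_s: 8.0
tcp_pos: [0.4377, -0.2183, 0.1724]
ee_rot: [-2.105, -2.323, 0.006]
wrist_force: [-15.6, -0.2, 8.8]
width: 0.0091
```

step_arm(
  commands=[
    [[0,1.05,-1.1,0],[0,2.2,-2.05,0],[0,3.5,-2.9,0],[0,4.8,-3.6,0],[0,6.2,-4.15,0],[0,7.6,-4.5,0],[0,9.1,-4.8,0],[0,10.6,-4.9,0],[0,10.6,-4.9,0],[0,10.6,-4.9,0]],
  ],
)

```text
time_s: 9.0
tcp_pos: [0.5439, -0.2071, 0.2214]
ee_rot: [-2.104, -2.325, 0.004]
wrist_force: [-1.9, 5.6, 8.6]
width: 0.0088
```

step_arm(
  commands=[
    [[0,1.5,0.1,0],[0,3.0,0.3,0],[0,4.5,0.7,0],[0,5.9,1.2,0],[0,7.2,1.9,0],[0,7.2,1.9,0],[0,7.2,1.9,0],[0,7.2,1.9,0],[0,7.2,1.9,0],[0,7.2,1.9,0]],
  ],
)

```text
time_s: 10.0
tcp_pos: [0.6154, -0.1994, 0.2023]
ee_rot: [-2.104, -2.325, 0.003]
wrist_force: [0.8, 5.9, 6.8]
width: 0.0088
```

step_arm(
  commands=[
    [[0,0,0,0],[0,0.5,0.3,0],[0,1.0,0.7,0],[0,1.1,0.8,0],[0,1.1,0.8,0],[0,1.1,0.0,0],[0,1.1,-2,0],[0,1.1,-4,0],[0,1.1,-7,0],[0,1.1,-10,0]],
  ],
  claw=184,
)

```text
time_s: 11.0
tcp_pos: [0.6269, -0.1987, 0.303]
ee_rot: [-2.103, -2.324, 0.004]
wrist_force: [-0.5, 0.2, 0.1]
width: 0.0239
```

```bash
python3 - <<'E'
from h import *
s=r.sense(); print(s["tcp_pos"],s["wrist_force"])
c=r.camera("side"); cv2.imwrite("pics/d_side.png",c["image"][:,:,::-1])
c=r.camera("scene"); cv2.imwrite("pics/d_scene.png",c["image"][:,:,::-1])
E
```

```text
[ 0.62690972 -0.19873643  0.30297667] [-0.46518855  0.20736748  0.09196296]
```

View pics/d_side.png

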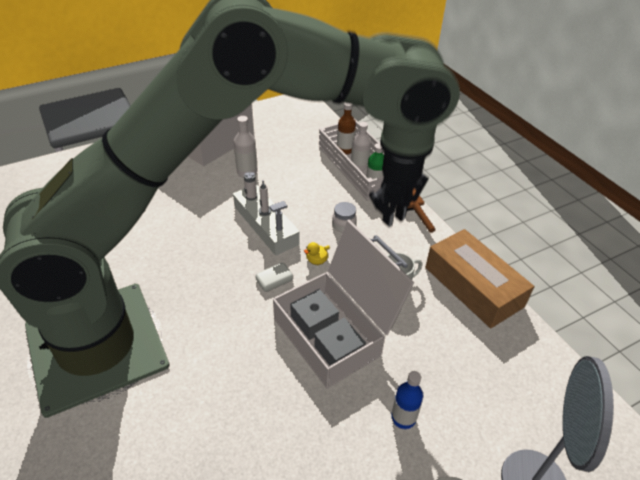

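View pics/d_scene.png

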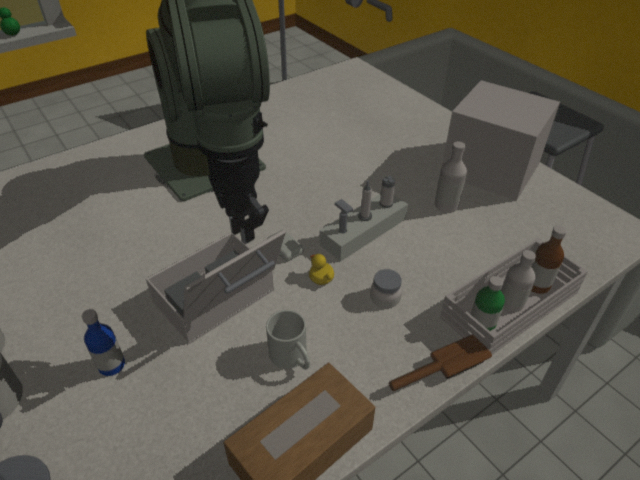

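The side view shows the lid open and leaning back, with sockets at (315,307) and (340,338). I'll look at them from above with the wrist camera.

step_arm(
  commands=[
    [[0,-3,0,0],[0,-6,0,0],[0,-9,0,0],[0,-12,0,0],[0,-15,0,0],[0,-15.5,0,0],[0,-15.5,0,0],[0,-15.5,0,0],[0,-15.5,0,0],[0,-15.5,0,0]],
  ],
  claw=80,
)

```text
time_s: 12.1
tcp_pos: [0.4742, -0.2145, 0.3055]
ee_rot: [-2.106, -2.329, 0.0]
wrist_force: [-0.3, -1.0, 0.1]
width: 0.0584
```

```bash
python3 - <<'E'
from h import *
s=r.sense(); print(s["tcp_pos"],s["wrist_force"])
c=r.camera("wrist"); cv2.imwrite("pics/e_wr.png",c["image"][:,:,::-1])
print(c["xyz"],c["orientation"])
for t in ["narrow_hole0","wide_hole0"]:
    o=r.spot_in("wrist",t); print(t,[(d["point"],round(d["p"],2),onz(c,d["point"],.055).round(4)) for d in o])
E
```

```text
[ 0.47420572 -0.21448824  0.3054852 ] [-0.28606678 -1.03182963  0.09141375]
[ 0.46554459 -0.13291638  0.42842371] [-0.32590076 -0.01399809  0.09879317]
narrow_hole0 [([318.3, 238.3], 0.84, array([ 0.4772, -0.2597,  0.055 ])), ([433.9, 0.0], 0.39, array([ 0.557 , -0.0276,  0.055 ]))]
wide_hole0 [([318.7, 146.7], 0.63, array([ 0.468 , -0.1636,  0.055 ]))]
```

View pics/e_wr.png

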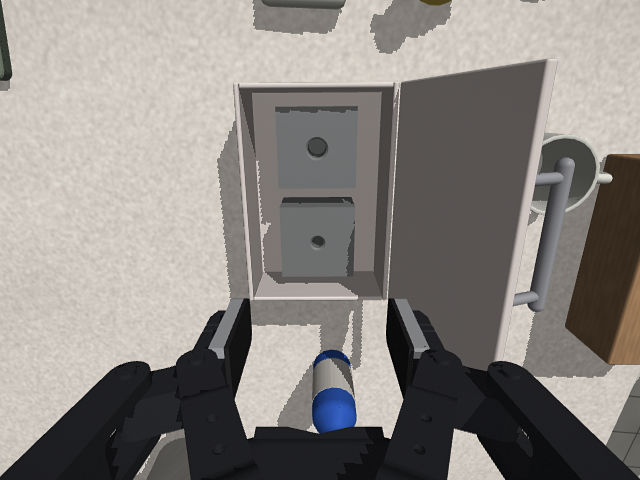

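```bash
python3 - <<'E'
from h import *
im=cv2.imread("pics/e_wr.png"); rgb=im[:,:,::-1]
crop(rgb,220,70,410,310,"e_crop",2.5)
crop(rgb,295,125,340,170,"e_w",10)
crop(rgb,295,218,340,263,"e_n",10)
E
```

```text
e_crop 2.5
e_w 10
e_n 10
```

View pics/e_crop.png

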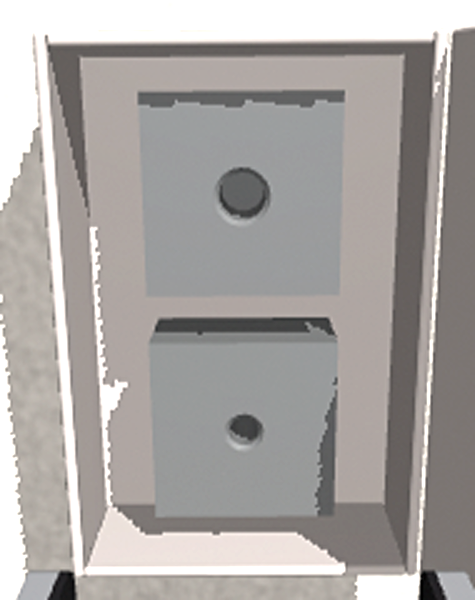

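View pics/e_w.png

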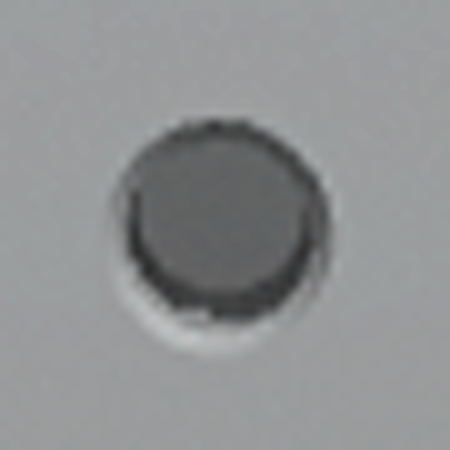

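View pics/e_n.png

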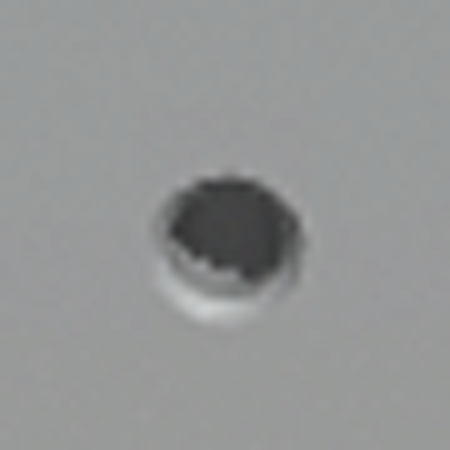

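```bash
cat > w.py <<'E'
from h import *
c=dict(xyz=np.array([0.46554459,-0.13291638,0.42842371]),orientation=np.array([-0.32590076,-0.01399809,0.09879317]),camera_matrix=np.array([[364.5007,0,318.4758],[0,364.5007,237.3626],[0,0,1]]))
W=onz(c,(316.8,148),.055);N=onz(c,(317.5,242.4),.055); print(W,N,np.linalg.norm(W-N),(W+N)/2, np.arctan2(-(W-N)[0],(W-N)[1]))
px=lambda u,v:((u+.5)/2.5-.5+220,(v+.5)/2.5-.5+70)
b=[onz(c,px(*p),.055) for p in [(138,91),(344,91),(340,295),(147,295)]]; print(np.array(b).round(4),np.mean(b,0))
k=[onz(c,px(*p),.075) for p in [(37,37),(445,34),(415,574),(78,574)]]; print(np.array(k).round(4),np.mean(k,0), np.linalg.norm(k[1]-k[0]),np.linalg.norm(k[2]-k[1]))
print(proj(c,[[.4741,-.2145,.055]]))
E
python3 w.py
```

```text
[ 0.46623492 -0.16506424  0.055     ] [ 0.47675895 -0.26449692  0.055     ] 0.09998805954975772 [ 0.47149694 -0.21478058  0.055     ] 0.1054481454629933
[[ 0.4222 -0.1299  0.055 ]
 [ 0.5012 -0.122   0.055 ]
 [ 0.5102 -0.2009  0.055 ]
 [ 0.4307 -0.2088  0.055 ]] [ 0.46607499 -0.16539782  0.055     ]
[[ 0.3873 -0.1154  0.075 ]
 [ 0.5327 -0.1     0.075 ]
 [ 0.5563 -0.3152  0.075 ]
 [ 0.4106 -0.3299  0.075 ]] [ 0.47173352 -0.21513722  0.075     ] 0.1462351036952734 0.21655686298158924
[[319.67582403 197.1700915 ]]
```

```bash
python3 - <<'E'
from h import *
rows([((.5015,.187,.29),.107)])
E
```

```text
[39.7, 6.8, 1.6] 0
```

step_arm(
  commands=[
    [[4.5,0.5,0,0],[9,1.2,0.2,0],[13.5,2,0.4,0],[18,2.8,0.6,0],[22.5,3.6,0.8,0],[27,4.5,1,0],[31.5,5.3,1.2,0],[36,6.1,1.4,0],[39.7,6.8,1.6,0],[39.7,6.8,1.6,0]],
  ],
)

```text
time_s: 13.25
tcp_pos: [0.5014, 0.1924, 0.2892]
ee_rot: [-2.098, -2.334, -0.001]
wrist_force: [-0.3, -0.8, -0.4]
width: 0.0584
```

```bash
python3 - <<'E'
from h import *
s=r.sense(); print(s["tcp_pos"],s["ee_rot"],s["joint_vel"].round(3))
c=r.camera("wrist"); cv2.imwrite("pics/f_wr.png",c["image"][:,:,::-1])
print(c["xyz"].tolist(),c["orientation"].tolist(),c["camera_matrix"][0,0])
for t in ["brush","shaver"]:
    o=r.spot_in("wrist",t); print(t,[(d["point"],round(d["p"],2)) for d in o])
s=r.sense(); print(s["tcp_pos"])
E
```

```text
[0.50136548 0.19244914 0.28919289] [-2.09808597e+00 -2.33352718e+00 -5.22389774e-04] [ 0.076 -0.031  0.048  0.057  0.02  -0.017  0.063]
[0.49231847171806264, 0.27379258703901854, 0.41226000272513175] [-0.3242476655029249, -0.014172167186010295, 0.10495898849101068] 364.5006984595113
brush [([316.6, 215.3], 0.66)]
shaver [([320.5, 127.1], 0.64)]
[0.50207208 0.18675149 0.29000561]
```

View pics/f_wr.png

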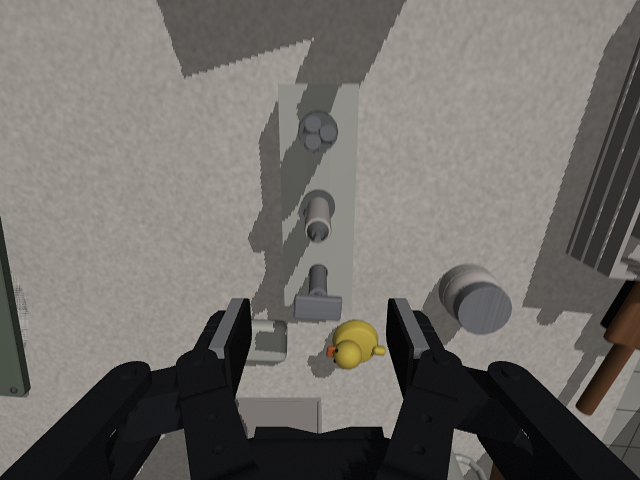

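The wrist view has shaver (318,131), brush (318,220, tip near 318,233) and razor (318,305) in line.

```bash
python3 - <<'E'
from h import *
rgb=cv2.imread("pics/f_wr.png")[:,:,::-1]
crop(rgb,290,180,346,254,"f_b",8); crop(rgb,285,95,351,161,"f_s",8)
E
```

```text
f_b 8
f_s 8
```

View pics/f_b.png

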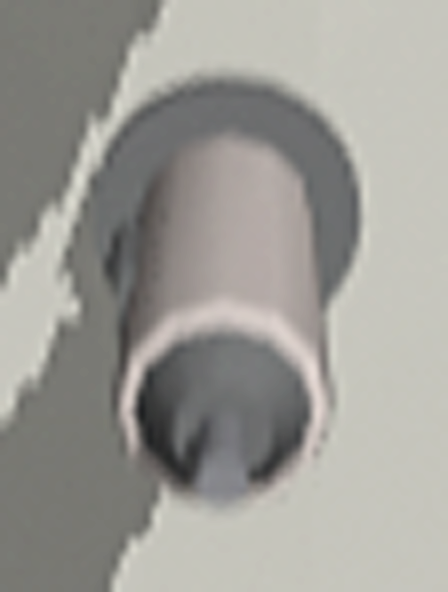

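View pics/f_s.png

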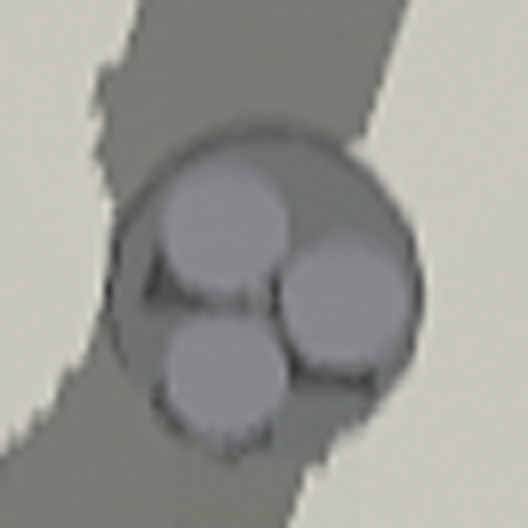

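```bash
cat > w2.py <<'E'
from h import *
c=dict(xyz=np.array([0.49231847171806264, 0.27379258703901854, 0.41226000272513175]),orientation=np.array([-0.3242476655029249, -0.014172167186010295, 0.10495898849101068]),camera_matrix=np.array([[364.5007,0,318.4758],[0,364.5007,237.3626],[0,0,1]]))
print(onz(c,(317.4,230.1),.136),onz(c,(317.6,205.),.056),onz(c,(317.7,130.8),.126))
B=onz(c,(317.4,230.1),.136)
rows([((B[0],B[1],.2),.107),((B[0],B[1],.117),.107)])
E
python3 w2.py
```

```text
[0.4997912  0.18728486 0.136     ] [0.49940779 0.18845031 0.056     ] [0.49210019 0.26225818 0.126     ]
[0.1, -0.2, 9.0] 0
[0.1, -0.2, 17.3] 0
```

step_arm(
  commands=[
    [[0.1,-0.2,3.5,0],[0.1,-0.2,7,0],[0.1,-0.2,10.5,0],[0.1,-0.2,13.5,0],[0.1,-0.2,16,0],[0.1,-0.2,17.3,0],[0.1,-0.2,17.3,0],[0.1,-0.2,17.3,0],[0.1,-0.2,17.3,0],[0.1,-0.2,17.3,0]],
  ],
)

```text
time_s: 14.4
tcp_pos: [0.5001, 0.1876, 0.1178]
ee_rot: [-2.108, -2.328, -0.001]
wrist_force: [-0.3, 0.3, -0.7]
width: 0.0586
```

step_arm(
  commands=[
    [[0,0,0,0],[0,0,0,0],[0,0,0,0],[0,0,0,0],[0,0,0,0],[0,0,0,0],[0,0,0,0],[0,0,0,0],[0,0,0,0],[0,0,0,0]],
  ],
  claw=255,
)

```text
time_s: 15.4
tcp_pos: [0.5002, 0.1876, 0.1182]
ee_rot: [-2.108, -2.329, -0.002]
wrist_force: [-0.1, 0.0, 4.7]
width: 0.0207
```

step_arm(
  commands=[
    [[0,0,-2,0],[0,0,-5,0],[0,0,-9,0],[0,0,-13,0],[0,0,-16.5,0],[-3,-0.5,-17,0],[-6,-1,-17,0],[-9,-1.5,-17,0],[-9,-1.5,-17,0],[-9,-1.5,-17,0]],
  ],
)

```text
time_s: 16.4
tcp_pos: [0.4942, 0.0963, 0.2881]
ee_rot: [-2.109, -2.328, -0.002]
wrist_force: [0.3, 0.9, -2.0]
width: 0.0208
```

```bash
python3 - <<'E'
from h import *
s=r.sense(); print(s["tcp_pos"],s["width"],s["wrist_force"])
c=r.camera("side"); crop(c["image"],200,60,420,360,"g_side",2); 
c=r.camera("wrist"); cv2.imwrite("pics/g_wr.png",c["image"][:,:,::-1])
rows([((.4768,-.2645,.25),.1054)])
E
```

```text
[0.49417059 0.09626542 0.28812028] 0.020795147085720785 [ 0.30195083  0.85835033 -1.99355476]
g_side 2
[-35.8, -5.4, 3.7] 0
```

View pics/g_side.png

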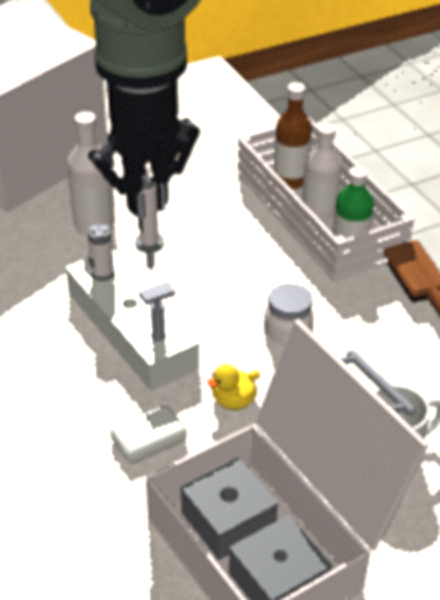

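View pics/g_wr.png

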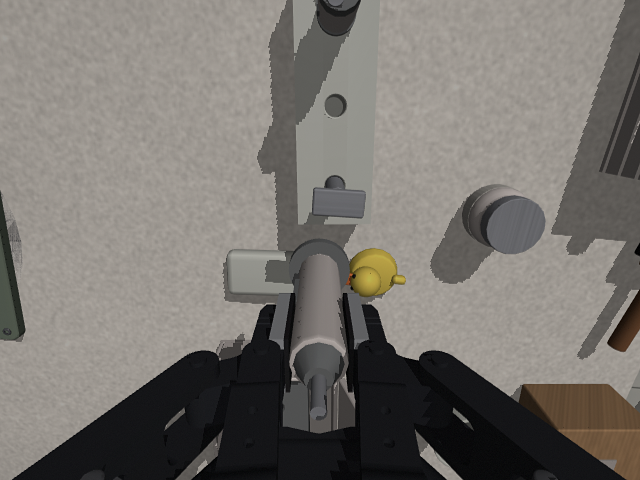

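The brush hangs upright in the jaws. I'll check its tilt from collar and barrel edges in the wrist view.

```bash
python3 - <<'E'
from h import *
rgb=cv2.imread("pics/g_wr.png")[:,:,::-1]
crop(rgb,270,230,370,430,"g_b",3)
s=r.sense(); T=s["tcp_pos"]
E
```

```text
g_b 3
```

View pics/g_b.png

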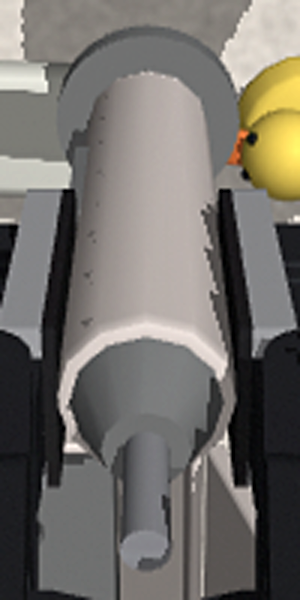

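```bash
python3 - <<'E'
from h import *
T=np.array([.49417,.09627,.28812]); c=r.camera("wrist"); c2=dict(c)
s=r.sense(); print(s["tcp_pos"])
T=s["tcp_pos"]
for h,rad in [(.146,0.002),(.124,.011),(.044,.017)]:
    a=np.linspace(0,2*np.pi,72); P=np.c_[T[0]+rad*np.cos(a),T[1]+rad*np.sin(a),np.full(72,T[2]-.1062+h)]
    q=proj(c,P); print(h,"x",q[:,0].min(),q[:,0].max(),"y",q[:,1].min(),q[:,1].max())
cv2.imwrite("pics/g2.png",c["image"][:,:,::-1]); crop(c["image"],270,230,370,430,"g_b2",3)
E
```

```text
[0.49414855 0.09733705 0.28792762]
0.146 x 314.2554068438156 328.1320746234242 y 408.7795218326403 419.7715826900867
0.124 x 288.9248094793327 352.61918111089665 y 337.2339744377036 390.4987876815942
0.044 x 289.26360195374855 350.7040156408013 y 241.51066896895804 297.96861905647086
g_b2 3
```

step_arm(
  commands=[
    [[-4.5,-0.5,0,0],[-9,-1,0,0],[-13.5,-1.6,0,0],[-18,-2.3,0.5,0],[-22.5,-3,1,0],[-27,-3.8,1.5,0],[-31.5,-4.7,2.5,0],[-35.9,-5.5,3.7,0],[-35.9,-5.5,3.7,0],[-35.9,-5.5,3.7,0]],
  ],
)

```text
time_s: 17.55
tcp_pos: [0.4755, -0.2654, 0.2499]
ee_rot: [-2.107, -2.328, -0.002]
wrist_force: [-0.0, 0.8, -0.2]
width: 0.0205
```

```bash
python3 - <<'E'
from h import *
s=r.sense(); print(s["tcp_pos"],s["joint_vel"].round(2))
rows([((.4769,-.265,.185),.1054)])
E
```

```text
[ 0.47547304 -0.26543346  0.24988612] [-0.04 -0.02 -0.01  0.01 -0.    0.   -0.01]
[0.0, 0.2, 6.5] 0
```

step_arm(
  commands=[
    [[0,0.15,2,0],[0,0.15,4,0],[0,0.15,6,0],[0,0.15,7.5,0],[0,0.15,8.2,0],[0,0.15,8.2,0],[0,0.15,8.2,0],[0,0.15,8.2,0],[0,0.15,8.2,0],[0,0.15,8.2,0]],
  ],
)

```text
time_s: 18.55
tcp_pos: [0.477, -0.2651, 0.1682]
ee_rot: [-2.107, -2.328, -0.002]
wrist_force: [-0.0, -0.7, -1.1]
width: 0.0205
```

```bash
python3 - <<'E'
from h import *
s=r.sense(); print(s["tcp_pos"])
c=r.camera("side"); crop(c["image"],270,230,400,380,"h_side",4)
c=r.camera("wrist"); cv2.imwrite("pics/h_wr.png",c["image"][:,:,::-1])
E
```

```text
[ 0.47699955 -0.26514697  0.16818374]
h_side 4
```

View pics/h_side.png

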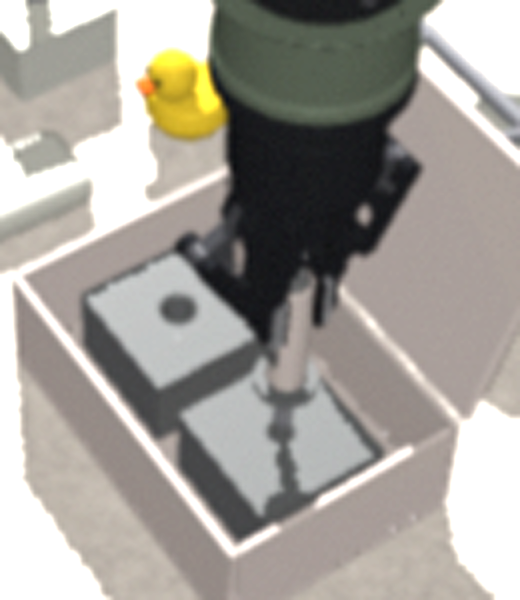

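View pics/h_wr.png

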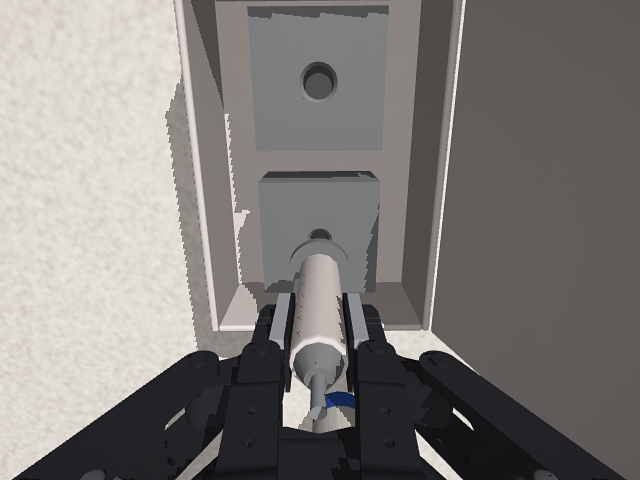

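step_arm(
  commands=[
    [[0,0,0.5,0],[0,0,1.0,0],[0,0,1.4,0],[0,0,1.8,0],[0,0,2.2,0],[0,0,2.6,0],[0,0,3.0,0],[0,0,3.4,0],[0,0,3.8,0],[0,0,3.8,0]],
  ],
)

```text
time_s: 19.65
tcp_pos: [0.4768, -0.265, 0.1295]
ee_rot: [-2.106, -2.328, -0.002]
wrist_force: [0.1, -0.1, -0.1]
width: 0.0205
```

step_arm(
  commands=[
    [[0,0,0.2,0],[0,0,0.4,0],[0,0,0.5,0],[0,0,0.6,0],[0,0,0.7,0],[0,0,0.75,0],[0,0,0.75,0],[0,0,0.75,0],[0,0,0.75,0],[0,0,0.75,0]],
  ],
)

```text
time_s: 20.65
tcp_pos: [0.477, -0.265, 0.1231]
ee_rot: [-2.107, -2.329, -0.002]
wrist_force: [-3.9, 2.6, 22.0]
width: 0.0208
```

step_arm(
  commands=[
    [[0,0,-0.1,0],[0,0,-0.1,0],[0,0,-0.1,0],[0,0,-0.1,0],[0,0,-0.1,0],[0,0,-2,0],[0,0,-5,0],[0,0,-9,0],[0,0,-13,0],[0,0,-17,0]],
  ],
  claw=130,
)

```text
time_s: 21.65
tcp_pos: [0.4766, -0.2652, 0.2947]
ee_rot: [-2.107, -2.328, -0.002]
wrist_force: [0.7, 0.5, -0.8]
width: 0.042
```

```bash
python3 - <<'E'
from h import *
s=r.sense(); print(s["tcp_pos"])
c=r.camera("side"); crop(c["image"],270,230,400,380,"i_side",4)
c=r.camera("wrist"); cv2.imwrite("pics/i_wr.png",c["image"][:,:,::-1]); print(c["xyz"].tolist(),c["orientation"].tolist())
rows([((.4921,.2622,.29),.107)])
E
```

```text
[ 0.47663636 -0.26523052  0.29473989]
i_side 4
[0.46835342942139657, -0.18429256254066634, 0.4232222781005327] [-0.32903945130757717, -0.021773768539656287, 0.09691688219082203]
[52.4, 6.7, 0.7] 0
```

View pics/i_side.png

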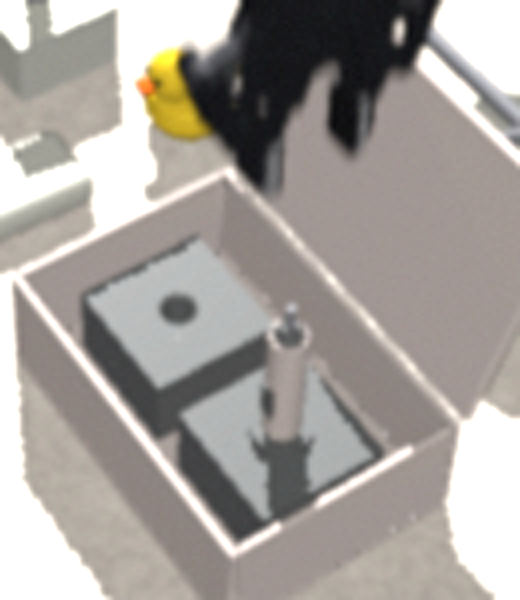

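View pics/i_wr.png

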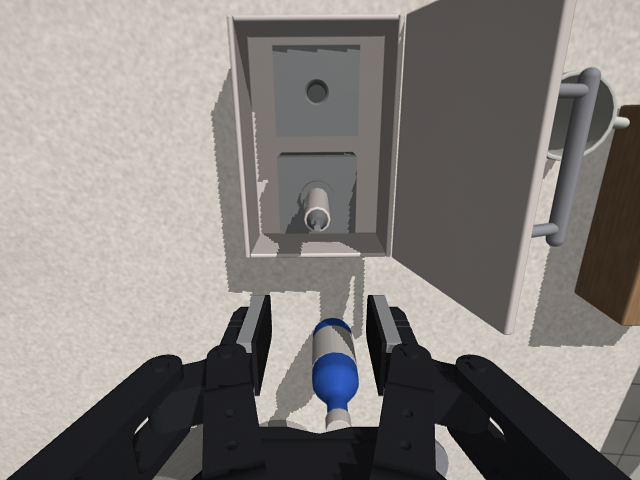

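The brush stands upright with its collar on the block. The wide hole is clear at (316,92) in the wrist view.

step_arm(
  commands=[
    [[5,0.5,0,0],[10,1,0,0],[15,1.6,0,0],[20,2.2,0,0],[25,2.9,0,0],[30,3.6,0,0],[35,4.3,0,0],[40,5,0,0],[45,5.7,0.2,0],[50,6.4,0.5,0]],
  ],
  claw=70,
)

```text
time_s: 22.75
tcp_pos: [0.4914, 0.2359, 0.292]
ee_rot: [2.104, 2.325, 0.005]
wrist_force: [0.2, -1.2, -0.0]
width: 0.0619
```

```bash
python3 - <<'E'
from h import *
rows([((.4921,.2622,.20),.107),((.4921,.2622,.092),.107)])
E
```

```text
[2.6, 0.3, 9.2] 0
[2.6, 0.2, 20.0] 0
```

step_arm(
  commands=[
    [[2.6,0.25,0,0],[2.6,0.25,3,0],[2.6,0.25,6,0],[2.6,0.25,9,0],[2.6,0.25,11,0],[2.6,0.25,11,0],[2.6,0.25,11,0],[2.6,0.25,11,0],[2.6,0.25,11,0],[2.6,0.25,11,0]],
  ],
)

```text
time_s: 23.75
tcp_pos: [0.4922, 0.262, 0.1827]
ee_rot: [2.104, 2.325, 0.007]
wrist_force: [0.1, -0.7, -1.1]
width: 0.0621
```

```bash
python3 - <<'E'
from h import *
s=r.sense(); print(s["tcp_pos"])
c=r.camera("wrist"); cv2.imwrite("pics/j_wr.png",c["image"][:,:,::-1])
a=np.linspace(0,2*np.pi,72)
q=proj(c,np.c_[.4921+.016*np.cos(a),.2622+.016*np.sin(a),np.full(72,.126)]); print(q.min(0),q.max(0))
rows([((.4921,.2622,.092),.107)])
E
```

```text
[0.49220294 0.26201177 0.18266737]
[289.492736   246.36338392] [348.89671482 300.68373075]
[0.0, -0.1, 9.0] 0
```

View pics/j_wr.png

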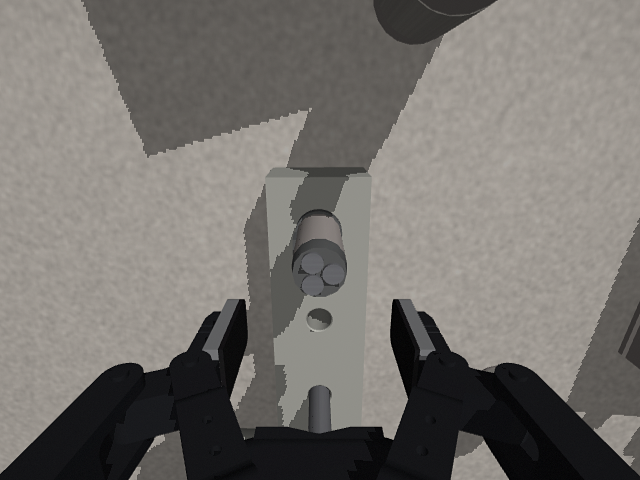

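step_arm(
  commands=[
    [[0.1,0,2.5,0],[0.1,0,5,0],[0.1,0,7.5,0],[0.1,0,9,0],[0.1,0,9,0],[0.1,0,9,0],[0.1,0,9,0],[0.1,0,9,0],[0.1,0,9,0],[0.1,0,9,0]],
  ],
)

```text
time_s: 24.8
tcp_pos: [0.4927, 0.2629, 0.0928]
ee_rot: [2.104, 2.325, 0.007]
wrist_force: [0.2, -0.2, -0.6]
width: 0.0619
```

step_arm(
  commands=[
    [[0,0,0,0],[0,0,0,0],[0,0,0,0],[0,0,0,0],[0,0,0,0],[0,0,0,0],[0,0,0,0],[0,0,0,0],[0,0,0,0],[0,0,0,0]],
  ],
  claw=255,
)

```text
time_s: 25.8
tcp_pos: [0.4927, 0.263, 0.0931]
ee_rot: [2.104, 2.325, 0.007]
wrist_force: [-1.1, -0.7, 5.4]
width: 0.0306
```

step_arm(
  commands=[
    [[0,0,-2,0],[0,0,-5,0],[0,0,-9,0],[0,0,-13,0],[0,0,-17,0],[-3,-0.5,-19,0],[-6,-1,-19,0],[-9,-1.3,-19,0],[-13,-2,-19,0],[-17,-2.6,-19,0]],
  ],
)

```text
time_s: 26.8
tcp_pos: [0.4819, 0.0901, 0.2831]
ee_rot: [2.103, 2.326, 0.007]
wrist_force: [1.8, 0.2, -1.7]
width: 0.0308
```

```bash
python3 - <<'E'
from h import *
s=r.sense(); print(s["tcp_pos"],s["width"],s["joint_vel"].round(2))
rows([((.4662,-.1651,.22),.1054),((.4662,-.1651,.25),.1054)])
E
```

```text
[0.48193262 0.0900556  0.28305255] 0.0308265692638499 [ 0.8  -0.17 -0.05  0.35  0.04 -0.2   0.75]
[-25.2, -4.2, 6.3] 0
[-25.2, -4.2, 3.3] 0
```

step_arm(
  commands=[
    [[-4.5,-0.7,0,0],[-9,-1.4,0,0],[-13.5,-2.1,1,0],[-18,-2.9,2,0],[-22,-3.6,3.3,0],[-25.2,-4.2,5,0],[-25.2,-4.2,6.3,0],[-25.2,-4.2,6.3,0],[-25.2,-4.2,6.3,0],[-25.2,-4.2,6.3,0]],
  ],
)

```text
time_s: 27.8
tcp_pos: [0.4663, -0.1643, 0.2208]
ee_rot: [2.101, 2.327, 0.008]
wrist_force: [0.4, -0.3, -1.9]
width: 0.0309
```

```bash
python3 - <<'E'
from h import *
s=r.sense(); print(s["tcp_pos"],s["width"],s["joint_vel"].round(2))
c=r.camera("wrist"); cv2.imwrite("pics/k_wr.png",c["image"][:,:,::-1])
T=s["tcp_pos"];a=np.linspace(0,2*np.pi,72)
for h,rad in [(.114,.016),(.044,.017)]:
    q=proj(c,np.c_[T[0]+rad*np.cos(a),T[1]+rad*np.sin(a),np.full(72,T[2]-.081+h)]); print(q.min(0),q.max(0))
rows([((.4662,-.1651,.145),.1054)])
E
```

```text
[ 0.4662531  -0.16427331  0.22077598] 0.030921358236144916 [ 0.   -0.   -0.    0.    0.   -0.01  0.  ]
[269.49475281 353.32549354] [374.16483032 437.65137101]
[284.71317783 259.14045357] [354.40952907 321.82550415]
[-0.1, -0.1, 7.6] 0
```

View pics/k_wr.png

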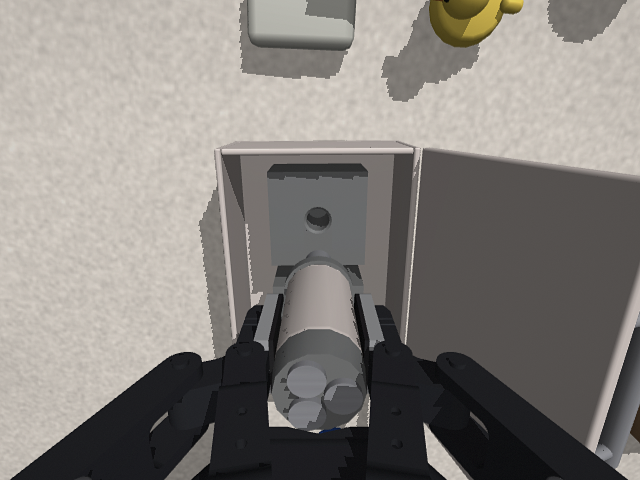

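```bash
python3 - <<'E'
from h import *
rgb=cv2.imread("pics/k_wr.png")[:,:,::-1]
crop(rgb,260,190,380,310,"k_c",5)
c=r.camera("wrist"); print(proj(c,[[.4662,-.1651,.055]]))
E
```

```text
k_c 5
[[317.86501077 219.7701432 ]]
```

View pics/k_c.png

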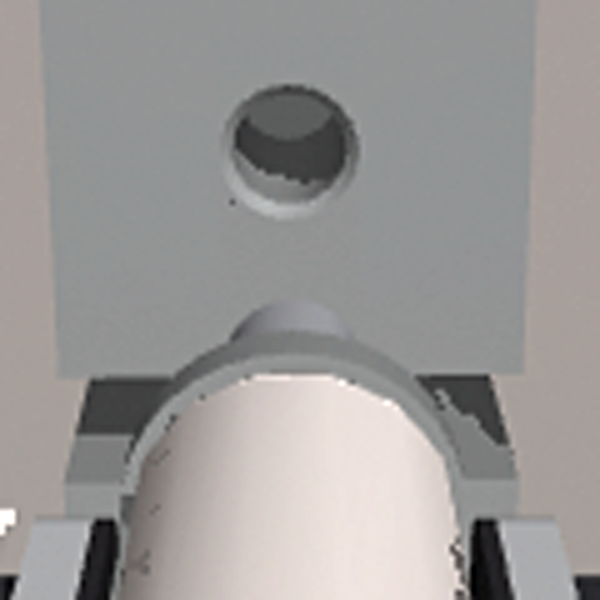

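step_arm(
  commands=[
    [[-0.1,0,2,0],[-0.1,0,4,0],[-0.1,0,6,0],[-0.1,0,7.5,0],[-0.1,0,8,0],[-0.1,0,8.4,0],[-0.1,0,8.8,0],[-0.1,0,9.2,0],[-0.1,0,9.6,0],[-0.1,0,9.6,0]],
  ],
)

```text
time_s: 28.9
tcp_pos: [0.467, -0.1654, 0.1244]
ee_rot: [2.102, 2.327, 0.007]
wrist_force: [-0.0, -0.2, -2.0]
width: 0.031
```

step_arm(
  commands=[
    [[0,0,0.4,0],[0,0,0.8,0],[0,0,1.2,0],[0,0,1.6,0],[0,0,2.0,0],[0,0,2.3,0],[0,0,2.5,0],[0,0,2.65,0],[0,0,2.75,0],[0,0,2.75,0]],
  ],
)

```text
time_s: 29.9
tcp_pos: [0.4673, -0.1655, 0.098]
ee_rot: [2.101, 2.326, 0.008]
wrist_force: [-3.9, 1.9, 26.2]
width: 0.0305
```

Home (26 N up at the expected height). Release and lift.

step_arm(
  commands=[
    [[0,0,-0.1,0],[0,0,-0.1,0],[0,0,-0.1,0],[0,0,-0.1,0],[0,0,-0.1,0],[0,0,-2,0],[0,0,-5,0],[0,0,-9,0],[0,0,-13,0],[0,0,-18,0]],
  ],
  claw=110,
)

```text
time_s: 30.9
tcp_pos: [0.4651, -0.1652, 0.279]
ee_rot: [2.102, 2.327, 0.007]
wrist_force: [1.5, 0.4, -0.6]
width: 0.0484
```

step_arm(
  commands=[
    [[2,-1,0,0],[4,-2,0,0],[8,-3,0,0],[12,-4,0,0],[14,-4,0,0],[14,-4,0,0],[14,-4,0,0],[14,-4,0,0],[14,-4,0,0],[14,-4,0,0]],
  ],
)

```text
time_s: 31.9
tcp_pos: [0.4111, -0.0305, 0.2785]
ee_rot: [2.104, 2.326, 0.007]
wrist_force: [-0.3, 0.8, -0.3]
width: 0.0486
```

```bash
python3 - <<'E'
from h import *
s=r.sense(); print(s["tcp_pos"],s["wrist_force"])
c=r.camera("side"); crop(c["image"],220,150,420,400,"l_side",2.4)
T=R.from_euler('z',.1054).as_matrix()
print("brush top pred side",proj(c,[[.4768,-.2645,.163],[.4768,-.2645,.061],[.4662,-.1651,.131],[.4662,-.1651,.061]]))
c=r.camera("scene"); crop(c["image"],140,170,420,360,"l_scene",2.8)
print(proj(c,[[.4768,-.2645,.163],[.4662,-.1651,.131]]))
c=r.camera("wrist"); cv2.imwrite("pics/l_wr.png",c["image"][:,:,::-1])
print(proj(c,[[.4768,-.2645,.163],[.4768,-.2645,.061],[.4662,-.1651,.131],[.4662,-.1651,.061]]))
E
```

```text
[ 0.41114716 -0.03046483  0.2785485 ] [-0.31385942  0.77126909 -0.30810201]
l_side 2.4
brush top pred side [[341.92180143 306.9230081 ]
 [339.53123769 336.38990426]
 [314.21067909 285.62713934]
 [313.74659042 305.73935266]]
l_scene 2.8
[[181.01204918 253.03657028]
 [225.30491874 241.6171493 ]]
[[364.96510455 489.26804815]
 [353.907259   404.07317537]
 [364.33470128 374.04503967]
 [356.23100467 330.17222393]]
```

View pics/l_side.png

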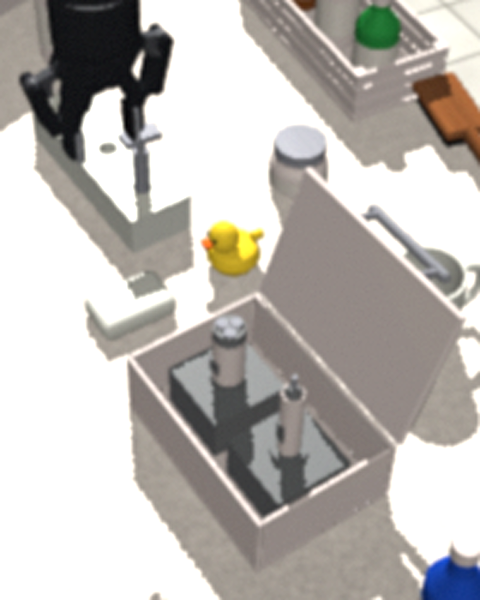

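View pics/l_scene.png

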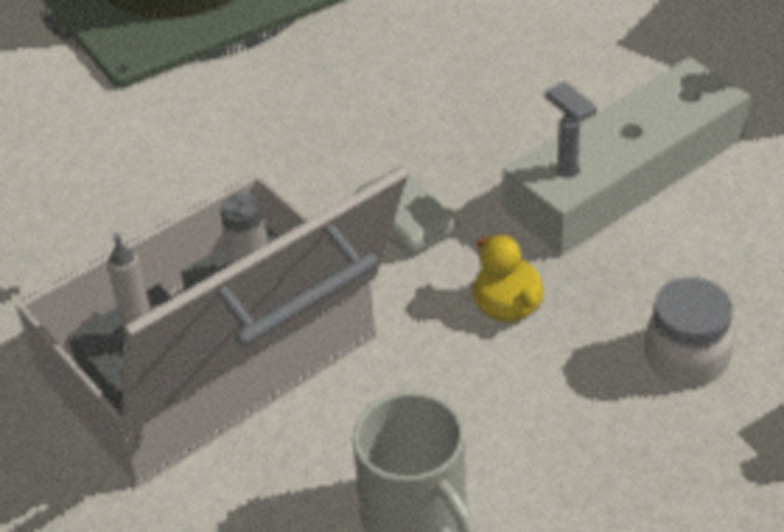

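View pics/l_wr.png

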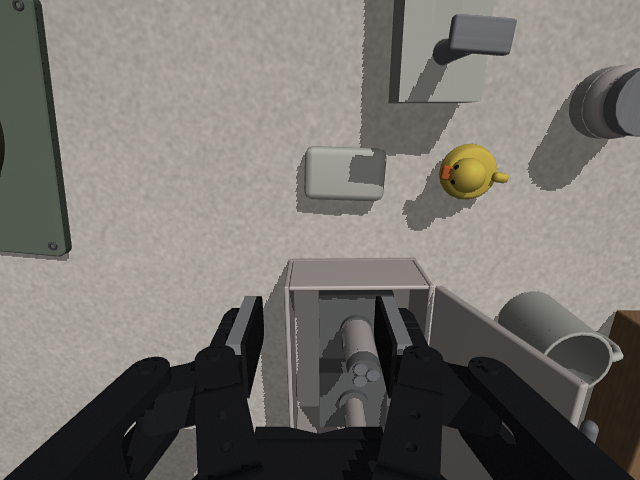

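```bash
python3 - <<'E'
from h import *
c=r.camera("scene"); u=np.array([np.cos(.1054),np.sin(.1054)]); h=np.array([.4717,-.2148])+.075*u
for th in (1.7,1.8,1.9):
    a=th+np.arctan2(.0435,.138); p=h-.1447*np.cos(a)*u; print(th,proj(c,[[*p,.0755+.1447*np.sin(a)]]))
print(r.sense()["wrist_force"]); r.finish_job()
E
```

```text
1.7 [[240.37598688 262.66824416]]
1.8 [[244.86996313 269.0691172 ]]
1.9 [[249.2012887  275.74600172]]
[ 0.22112095 -0.17185572  0.6137833 ]
the job is handed in; nothing more can be done
```

The lid is open on its stop, and the toothbrush handle and shaver are plugged into the dock. The job is handed in, with about 32 s on the clock.

- **Lid:** I lifted it by the bar along its arc to about 1.78 rad and let it fall open. In the last scene picture the bar sits at about (251, 277), against (249, 276) predicted for 1.9 rad.
- **Toothbrush handle:** It is in the narrow socket, the one farther from the holder. I felt firm contact (22 N) at the height expected when fully home. Its top in the last side picture is within 2 px of the predicted spot.
- **Shaver:** It is in the wide socket, with contact (26 N) at the expected height. Its top is also within about 2 px of prediction.
- **Other things:** The razor is still in the holder, and the duck, soap, mug, jar and lotion look unmoved in the last pictures. The shampoo was out of those cropped views and was not rechecked. The arm was clear, with wrist force under 1 N at hand-in.

**Disagreement:** The scene and side cameras put the dock about 2.7 mm farther out in x than the wrist camera did. I trusted the wrist camera, which measured the sockets exactly 100 mm apart and agreed with where the bar was gripped.

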